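# Slide a cobalt lantern pane off the tiled shelf and lay it on the fitting stand

### The arm

A 6-joint arm with a two-finger parallel gripper is mounted at the origin on the work surface. World frame = base frame: x ahead of the robot, y to its left, z up, the work surface at z = 0. Lengths are in mm, angles in rad, forces in N, time in s.
With the tool pointing down it reaches from about 375 to 975 mm from the base axis. Payload 3.8 kg.
Tool frame: the origin (TCP) lies at the very end of the fingers, on their centre line; the grasp point (between the pads) lies 19 mm behind it (grip_depth is the distance from the TCP to the grasp point, in mm); z points along the fingers, y is the direction in which the jaws open and shut (so a half turn about z gives the same grasp; the last joint's range is limited). The gripper opens to 85 mm and grips with 20 to 120 N. Pads are 22 mm wide; open, the fingers measure 114 mm over their backs; the gripper's body (76 mm by 85 mm) begins 54 mm behind the grasp point. The pads swing forward as they close: fully open they stand 13 mm farther back than shut.
Start: joints at [-1.178, 0.264, 1.604, -0, 1.274, -0.037], TCP at [281.259, -613.605, 231.28] pointing down, gripper open.
Joint ranges: [-2.63, 2.63], [-0.94, 2.18], [0.31, 2.57], [-1.31, 4.45], [0, 2.66], [-2.55, 2.55]. Speed limits (rad/s): [2.57, 2.57, 3.14, 3.14, 3.14, 3.14].

### API

Orientations are given as [roll, pitch, yaw] about the fixed x, y, z axes, in that order (R = Rz(yaw) Ry(pitch) Rx(roll)).
In Python, from bench import state, get_image, hand_in, grip_depth gives the robot as it stands. The module is installed in compiled form; this text tells all that it offers.
- The arm moves only by the tool play_rows, never from a script. Its arguments are lists of equal length, an entry for each row: "gripper": the finger opening in mm, from 0 to 85.4; "delta_pos": the shift along the tool's x, y, z as a fraction of full scale, a list of three; "roll": the turn about the tool's z as a fraction of full scale. In form: {"gripper": [gripper, ...], "delta_pos": [[x, y, z], ...], "roll": [roll, ...]}. A call has 1 to 20 rows; each row shifts and turns the pose as measured when the row begins, along the tool's axes as they then stand; what a row does not reach is not made up. Full scale, the value 1, is 0.03 m for a shift and 0.08 rad for a turn. A row lasts 1/10 s, in which the tool goes at most 50 mm and 8.59 degrees, less where a joint would pass 70% of its speed; a pose out of reach is approached as far as the arm can. A call with a number of a shift or a turn outside -1 to 1 is refused whole. A call with a gripper value outside its range is refused whole. The fingers move at their own pace and stop on an object; the grip force is fixed at half the most. Time passes only in rows, so rows that do not move let the fingers close. It gives the time, the measured TCP pose, the force and the opening at its end, in the units of the state.
- state(): the state, without advancing time (a new reading comes with each control period).
- get_image(name): name is "scene" or "side" or "wrist"; returns a dict with "color" (384x512x3 uint8, red, green, blue), "fx", "fy", "cx", "cy" (pixels), "dist_coeffs" ([k1, k2, p1, p2, k3] as OpenCV has them; the pictures are not rectified), "xyz" and "attitude" of the camera in the world. Camera axes: x right, y down, z forward; pixel columns grow to the right and rows downward; lengths in mm; the calibration is good to about 2 mm. A picture is of the moment at which its call begins. There is no depth.
- hand_in(): hands the job in, once; it reports no verdict.
The state is a dict: "clock": time; "joints": joint angles; "qvel": joint speeds; "joint_torque": joint torques, N m; "tool_pos": TCP position; "eef_rot": TCP orientation; "contact_force": force on the tool from outside, world axes, zero at the start; "moment": the same for the moment, N m; "width": finger opening in mm.
Only numpy, scipy, OpenCV 4.12 (cv2) and the standard library are available. Lean on these libraries where they do the work, as an engineer would, in place of code of your own. Each camera call takes 0.05 s, during which the arm holds its last target.

### The job

In its lane on the tiled shelf, slide the cobalt blue glass pane until about a third of it sticks out over the shelf's open end, then take it by that end and lift it clear. Lay it gently, flat and centred, lengthwise on the small cork-topped stand and let go of it. Leave the amber pane where it lies.

Things in the scene. Friction and masses are not known exactly. Their poses are not given: they have to be found in the camera images.
- cobalt_center (a point): The cobalt blue glass pane, a stiff slab 50 mm wide (its x), 140 mm long (its y) and 6 mm thick, 0.1 kg; this point is its centre, half-way through its thickness. It lies loose and wholly on the shelf, in one of its two lanes, long axis along the lane. It slides when pushed at its rear end face or dragged by its top; the lane behind it is empty for at least 45 mm.
- open_end (a point): Middle of the open end's top edge of the fixed tiled shelf, level with the tiles the panes lie on, 60 mm above the table. Shelf: 150 mm wide (x), reaching 300 mm along +y; open air beyond the edge at -y. Two lanes along y, centred at x = -34 and +34 mm, 58 mm wide between strips 8 mm tall. A fixed open iron gate, 112 mm tall, runs from x 95, y 35 to x 205, y 155 mm.
- stand_top (a point): Middle of the top face of the cork-topped stand, a fixed block 40 mm wide (x), 60 mm long (y) and 40 mm tall on the table. The pane is to lie along its y axis, either way round; it is longer and wider than the stand and hangs over on all sides, so fingers can go down beside the stand.
- amber_center (a point): The amber glass pane, of the same size as the cobalt one, in the other lane; this point is its centre. To be left alone.
There are look-alikes about, which are no part of the job. There is more than one size of the part that bears cobalt_center; the job needs the middle-sized.

How it is judged:
By the outcome, as a careful person would: the job done as asked, in the order asked, and still so for the second after the job is handed in, with the robot touching nothing.
It also fails if it takes over 48 s, if anything falls off the work surface, if the arm or the gripper's body presses on something with over 40 N, if the wrist force passes 120 N, or if a joint passes its speed limit or range.

## Working session

There is one attempt and no reset: what is moved stays moved. The work goes in short steps, Python scripts to look and compute and a tool call to move; the robot and the scene stay as the last step left them, time stands still between calls to the robot, and variables do not carry over. Pictures are saved under pics/ and viewed, and the job is handed in when it is done.

Besides the shell and the picture viewer there is one more tool, called after "Call:" by a JSON object that holds its "fn" and its "kwargs". play_rows: Moves the arm, as the interface text tells. Shift numbers are shares of 0.03 m and turn numbers shares of 0.08 rad, none past 1 either way. Its arguments: {"type":"object","properties":{"gripper":{"type":"array"},"delta_pos":{"type":"array"},"roll":{"type":"array"}},"required":["gripper","delta_pos","roll"]}

```bash
mkdir -p pics; python3 - <<'E'
from bench import state,get_image,grip_depth
import cv2,json
print(state(),grip_depth)
for n in("scene","side","wrist"):
    i=get_image(n); cv2.imwrite(f"pics/{n}0.png",i["color"][:,:,::-1]); print(n,{k:v for k,v in i.items() if k!="color"})
E
```

```text
{'clock': 0.0, 'joints': array([-1.17793242e+00,  2.64760512e-01,  1.60541345e+00,  8.78997193e-06,
        1.27367986e+00, -3.69122921e-02]), 'qvel': array([-0.00044656,  0.00140297,  0.00093138,  0.00098066,  0.00183092,
       -0.00179793]), 'joint_torque': array([ 8.87639289e-04, -5.15105653e+01, -3.67314041e+01,  2.18367268e-04,
        1.28442337e-02,  1.63956247e-05]), 'tool_pos': array([ 280.95876159, -612.92977766,  229.93575726]), 'eef_rot': array([-3.13933334e+00, -9.18390514e-05,  4.29773509e-01]), 'contact_force': array([-0.11513836, -0.11218073, -0.09172569]), 'moment': array([ 0.01785026,  0.02476164, -0.02557574]), 'width': 85.68207840258913} 18.700000000000003
scene {'fx': 443.24991166236293, 'fy': 443.24991166236293, 'cx': 250.145994143404, 'cy': 191.54820814382444, 'dist_coeffs': array([0.0341851, 0.       , 0.       , 0.       , 0.       ]), 'xyz': array([1186.35231042, -151.81479113,  654.52273047]), 'attitude': array([-2.25563868, -0.01814172,  1.42683259])}
side {'fx': 380.42184421339203, 'fy': 380.42184421339203, 'cx': 258.58287358106895, 'cy': 189.81643582628809, 'dist_coeffs': array([-0.04889051,  0.        ,  0.        ,  0.        ,  0.        ]), 'xyz': array([307.68953253, 325.0629854 , 629.40129855]), 'attitude': array([-2.47622076, -0.0080718 , -2.72410984])}
wrist {'fx': 303.76590400242156, 'fy': 303.76590400242156, 'cx': 258.6960858347852, 'cy': 188.693817481823, 'dist_coeffs': array([-0.07240713,  0.        ,  0.        ,  0.        ,  0.        ]), 'xyz': array([ 354.40307448, -580.705029  ,  372.92034621]), 'attitude': array([ 2.82283961e+00,  1.52921914e-03, -1.14128148e+00])}
```

View pics/scene0.png

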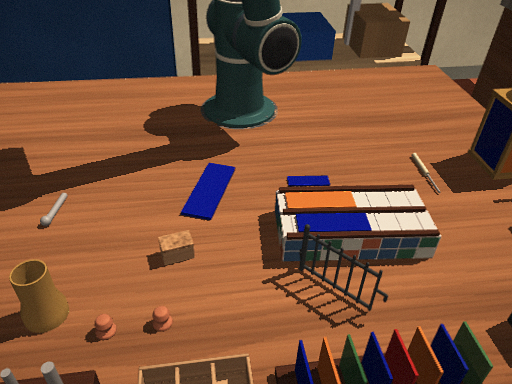

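View pics/side0.png

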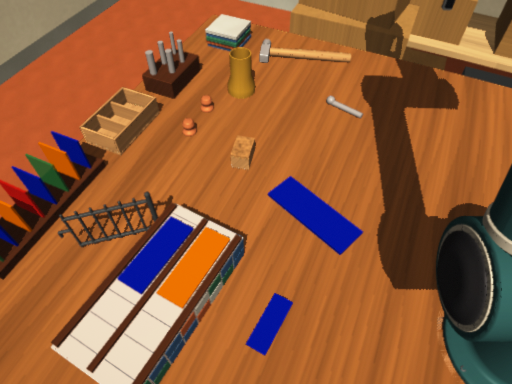

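View pics/wrist0.png

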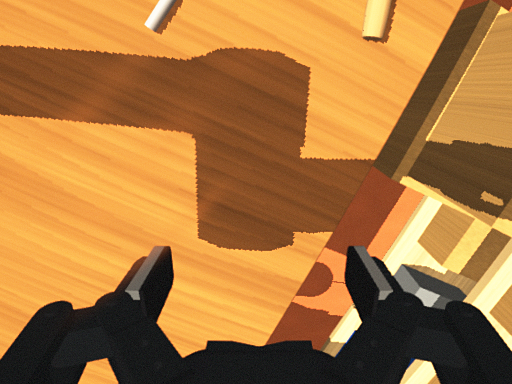

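The scene view shows these blue things:
- the pane in the shelf lane, (334,222)
- a larger blue slab on the table, (210,190)
- a smaller blue slab on the table, (308,181)
- blue cards in the rack, (303,362)

The target is the middle-sized pane in the lane, with the amber pane beside it at (320,201). I'll check it in close crops.

```bash
python3 - <<'E'
import cv2
a=cv2.imread("pics/scene0.png");b=cv2.imread("pics/side0.png")
def c(im,x0,y0,w,h,s,n): cv2.imwrite(n,cv2.resize(im[y0:y0+h,x0:x0+w],None,fx=s,fy=s,interpolation=cv2.INTER_CUBIC))
c(a,265,165,180,130,4,"pics/c1.png"); c(a,150,220,60,50,10,"pics/c2.png")
c(b,45,185,210,199,3,"pics/c3.png"); c(b,220,125,50,50,10,"pics/c4.png")
E
```

```text
(no output)
```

View pics/c1.png

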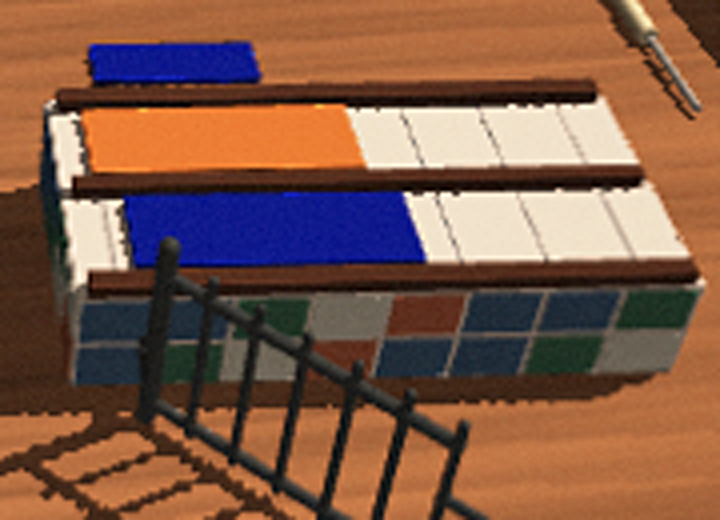

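View pics/c2.png

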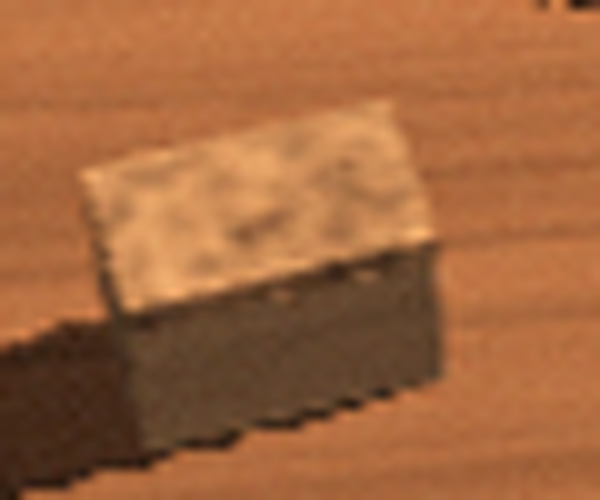

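View pics/c3.png

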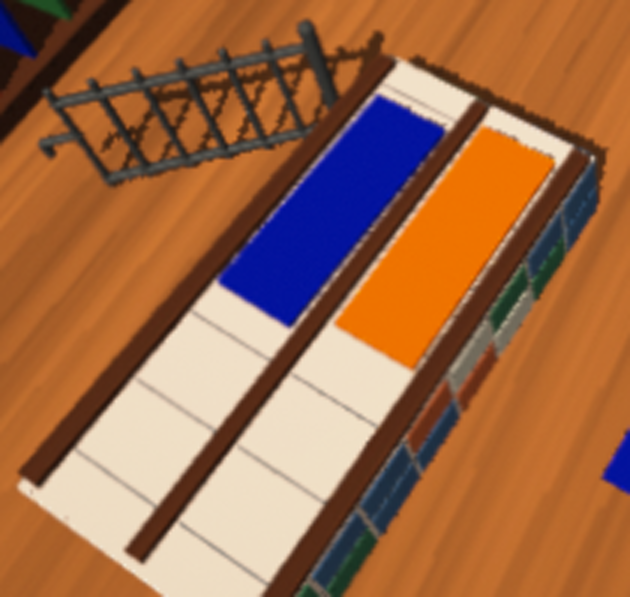

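View pics/c4.png

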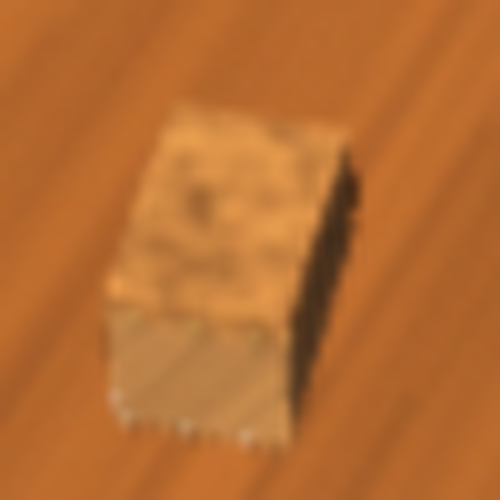

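```bash
cat > h.py <<'E'
import numpy as np,cv2
from scipy.spatial.transform import Rotation as R
def ray(i,uv):
    K=np.array([[i["fx"],0,i["cx"]],[0,i["fy"],i["cy"]],[0,0,1]])
    p=cv2.undistortPoints(np.array(uv,float).reshape(-1,1,2),K,i["dist_coeffs"]).reshape(-1,2)
    return np.c_[p,np.ones(len(p))]@R.from_euler('xyz',i["attitude"]).as_matrix().T
def onz(i,uv,z):
    d=ray(i,uv);o=np.array(i["xyz"]);return o+d*((z-o[2])/d[:,2])[:,None]
def crop(uv,x0,y0,s): return (np.array(uv,float)+.5)/s-.5+[x0,y0]
def proj(i,P):
    K=np.array([[i["fx"],0,i["cx"]],[0,i["fy"],i["cy"]],[0,0,1]])
    Rw=R.from_euler('xyz',i["attitude"]).as_matrix().T
    return cv2.projectPoints(np.array(P,float),cv2.Rodrigues(Rw)[0],-Rw@np.array(i["xyz"]),K,i["dist_coeffs"])[0].reshape(-1,2)
E
python3 - <<'E'
from bench import get_image
from h import *
np.set_printoptions(precision=1,suppress=True)
a=get_image("scene");b=get_image("side")
S=lambda p,z:onz(a,crop(p,265,165,4),z)
D=lambda p,z:onz(b,crop(p,45,185,3),z)
print("pane scene",S([(125,197),(137,268),(427,262),(402,192)],66))
print("pane side",D([(378,95),(447,128),(290,327),(218,280)],66))
print("amber scene",S([(82,110),(92,172),(366,167),(345,105)],66))
print("amber side",D([(486,127),(554,158),(413,368),(335,323)],66))
print("shelf scene nearL,farL,nearR",S([(76,287),(50,103),(703,285)],60))
print("shelf side nearL.. farL nearR(bottomleft)",D([(395,62),(592,155),(20,487)],60))
print("stand",onz(a,crop([(80,175),(390,103),(437,240),(125,312)],150,220,10),40))
print("stand",onz(b,crop([(175,105),(350,130),(290,325),(108,285)],220,125,10),40))
E
```

```text
pane scene [[554.9  42.1  66. ]
 [604.6  36.6  66. ]
 [617.7 174.9  66. ]
 [568.2 180.2  66. ]]
pane side [[601.5  38.6  66. ]
 [552.4  41.9  66. ]
 [565.9 182.1  66. ]
 [616.2 176.   66. ]]
amber scene [[485.4  34.8  66. ]
 [534.4  29.8  66. ]
 [547.7 168.6  66. ]
 [498.3 173.9  66. ]]
amber side [[532.   31.9  66. ]
 [486.5  34.4  66. ]
 [496.4 174.4  66. ]
 [545.8 170.4  66. ]]
shelf scene nearL,farL,nearR [[607.6   6.9  60. ]
 [470.4  21.   60. ]
 [643.  303.   60. ]]
shelf side nearL.. farL nearR(bottomleft) [[608.2  10.3  60. ]
 [469.3  20.4  60. ]
 [641.9 305.   60. ]]
stand [[ 559.1 -230.6   40. ]
 [ 546.7 -170.7   40. ]
 [ 585.3 -163.2   40. ]
 [ 596.5 -221.7   40. ]]
stand [[ 597.2 -221.4   40. ]
 [ 558.5 -230.2   40. ]
 [ 545.9 -171.4   40. ]
 [ 586.1 -166.    40. ]]
```

The crop confirms the target. The cobalt pane lies in the +x lane with its centre near (586,109), yaw about -0.10. Open end is about (539,14.5) and the stand about (572,-197), yaw about +0.20. I'll turn the tool into the shelf frame and shut the fingers.

Call:
{"fn": "play_rows", "kwargs": {"gripper": [0,0,0,0,0,0,0,0,0,0,0,0,0], "delta_pos": [[0,0,0],[0,0,0],[0,0,0],[0,0,0],[0,0,0],[0,0,0],[0,0,0],[0,0,0],[0,0,0],[0,0,0],[0,0,0],[0,0,0],[0,0,0]], "roll": [-1,-1,-1,-1,-1,-1,-1,-1,-1,-1,-1,-1,-1]}}

```text
clock: 1.55
tool_pos: [280.4, -611.6, 227.4]
eef_rot: [-3.139, -0.006, 1.512]
contact_force: [0.4, -0.2, 0.3]
width: 0.0
```

Call:
{"fn": "play_rows", "kwargs": {"gripper": [0,0,0,0,0,0,0,0,0,0,0,0,0,0], "delta_pos": [[0.5,0.14,0],[1,0.27,0],[1,0.27,0],[1,0.27,0],[1,0.27,0],[1,0.27,0],[1,0.27,0],[1,0.27,0],[1,0.27,0],[1,0.27,0],[1,0.27,0],[1,0.27,0],[1,0.27,0],[1,0.27,0]], "roll": [0.5,0,0,0,0,0,0,0,0,0,0,0,0,0]}}

```text
clock: 2.95
tool_pos: [431.6, -207.6, 227.7]
eef_rot: [-3.139, -0.005, 1.465]
contact_force: [0.4, -0.3, -0.5]
width: 0.3
```

Call:
{"fn": "play_rows", "kwargs": {"gripper": [0,0,0,0,0,0,0,0,0,0,0,0,0,0,0,0], "delta_pos": [[0.95,0.265,0],[0.95,0.265,0],[0.95,0.265,0],[0.95,0.265,0],[0.95,0.265,0],[0.95,0.265,0],[0.95,0.265,0],[0.95,0.265,0],[0.95,0.265,0],[0.95,0.265,0],[0.95,0.265,0],[0.95,0.265,0],[0.95,0.265,0],[0.95,0.265,0],[0.6,0.2,0],[0,0,0]], "roll": [0,0,0,0,0,0,0,0,0,0,0,0,0,0,0,0]}}

```text
clock: 4.55
tool_pos: [596.3, 216.5, 229.9]
eef_rot: [3.141, -0.005, 1.47]
contact_force: [-0.1, -0.3, -0.3]
width: 0.1
```

```bash
python3 - <<'E'
from bench import state,get_image
import cv2
for n in("wrist",):
    i=get_image(n); cv2.imwrite(f"pics/{n}1.png",i["color"][:,:,::-1])
s=state();print(s["tool_pos"],s["eef_rot"],s["joints"],s["contact_force"])
E
```

```text
[595.8190227  215.40847233 229.76225588] [ 3.1411732  -0.00397925  1.46934256] [0.30568497 0.18600278 1.70120674 0.00367243 1.25242424 0.40599344] [ 0.29860743 -0.16702299  0.93055205]
```

View pics/wrist1.png

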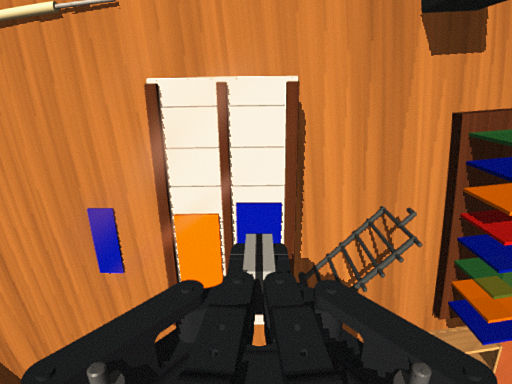

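Call:
{"fn": "play_rows", "kwargs": {"gripper": [0,0,0,0,0,0,0,0], "delta_pos": [[0,0,1],[0,0,1],[0,0,1],[0,0,1],[0,0,0.7],[0,0,0.2],[0,0,0],[0,0,0]], "roll": [0,0,0,0,0,0,0,0]}}

```text
clock: 5.4
tool_pos: [596.1, 206.7, 81.8]
eef_rot: [3.138, -0.001, 1.464]
contact_force: [0.5, 0.2, -0.1]
width: 0.4
```

Call:
{"fn": "play_rows", "kwargs": {"gripper": [0,0,0,0,0], "delta_pos": [[0.2,0,0.3],[0,0,0.2],[0,0,0.1],[0,0,0.05],[0,0,0]], "roll": [0,0,0,0,0]}}

```text
clock: 5.9
tool_pos: [600.2, 214.1, 65.7]
eef_rot: [3.131, -0.004, 1.464]
contact_force: [-0.7, -0.5, -0.7]
width: -0.1
```

Call:
{"fn": "play_rows", "kwargs": {"gripper": [0,0,0,0], "delta_pos": [[0,-0.12,0.05],[0,0,0.04],[0,0,0],[0,0,0]], "roll": [0,0,0,0]}}

```text
clock: 6.3
tool_pos: [596.5, 214.7, 63.1]
eef_rot: [3.13, -0.004, 1.464]
contact_force: [0.0, 0.4, 0.8]
width: -0.2
```

```bash
python3 - <<'E'
from bench import state,get_image
import cv2
for n,(x0,y0,w,h,s) in dict(scene=(265,100,200,150,4),side=(30,185,220,199,3)).items():
    i=get_image(n)["color"][:,:,::-1]; cv2.imwrite(f"pics/{n}2.png",cv2.resize(i[y0:y0+h,x0:x0+w],None,fx=s,fy=s,interpolation=2))
for _ in range(3):
  s=state();print(s["tool_pos"],s["eef_rot"],s["contact_force"])
E
```

```text
[596.60650801 214.72390558  63.214547  ] [ 3.12997918 -0.00399504  1.46429986] [ 0.40708807 -0.50941707 -0.7553028 ]
[596.60650801 214.72390558  63.214547  ] [ 3.12997918 -0.00399504  1.46429986] [ 0.40708807 -0.50941707 -0.7553028 ]
[596.60650801 214.72390558  63.214547  ] [ 3.12997918 -0.00399504  1.46429986] [ 0.40708807 -0.50941707 -0.7553028 ]
```

View pics/scene2.png

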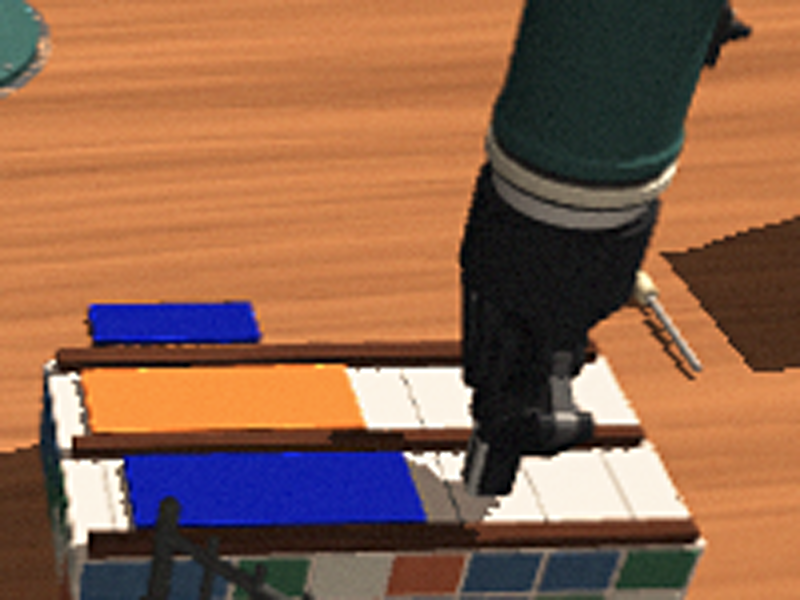

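View pics/side2.png

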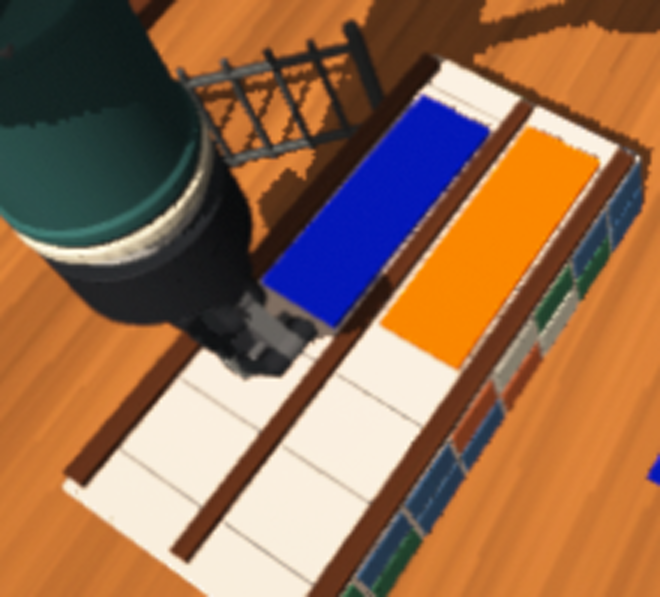

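Call:
{"fn": "play_rows", "kwargs": {"gripper": [0,0,0,0,0,0,0,0], "delta_pos": [[0,0,0.03],[-0.15,0,0],[-0.2,0,0],[-0.2,0,0],[-0.2,0,0],[-0.2,0,0],[-0.2,0,0],[0,0,0]], "roll": [0,0,0,0,0,0,0,0]}}

```text
clock: 7.2
tool_pos: [592.8, 176.9, 62.3]
eef_rot: [3.13, -0.004, 1.464]
contact_force: [-0.2, 0.3, -0.4]
width: 0.2
```

Call:
{"fn": "play_rows", "kwargs": {"gripper": [0,0,0,0,0,0,0], "delta_pos": [[-0.2,0,0],[-0.2,0,0],[-0.2,0,0],[-0.2,0,0],[-0.2,0,0],[-0.2,0,0],[0,0,0]], "roll": [0,0,0,0,0,0,0]}}

```text
clock: 7.9
tool_pos: [588.8, 138.0, 62.3]
eef_rot: [3.129, -0.005, 1.463]
contact_force: [-0.6, -0.5, 0.3]
width: 0.2
```

```bash
python3 - <<'E'
from bench import state,get_image
import cv2
for n,(x0,y0,w,h,s) in dict(scene=(245,120,200,150,4),side=(50,185,220,199,3)).items():
    i=get_image(n)["color"][:,:,::-1]; cv2.imwrite(f"pics/{n}3.png",cv2.resize(i[y0:y0+h,x0:x0+w],None,fx=s,fy=s,interpolation=2))
s=state();print(s["tool_pos"],s["eef_rot"],s["contact_force"])
E
```

```text
[588.91324821 138.61026687  62.38810032] [ 3.12900519 -0.00480987  1.46375694] [-0.27782968 -0.16567758  0.03151009]
```

View pics/scene3.png

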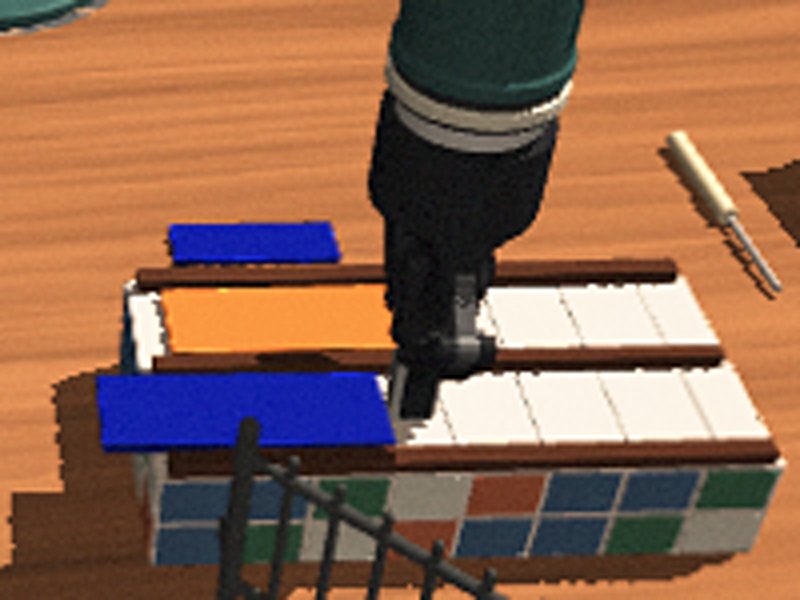

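View pics/side3.png

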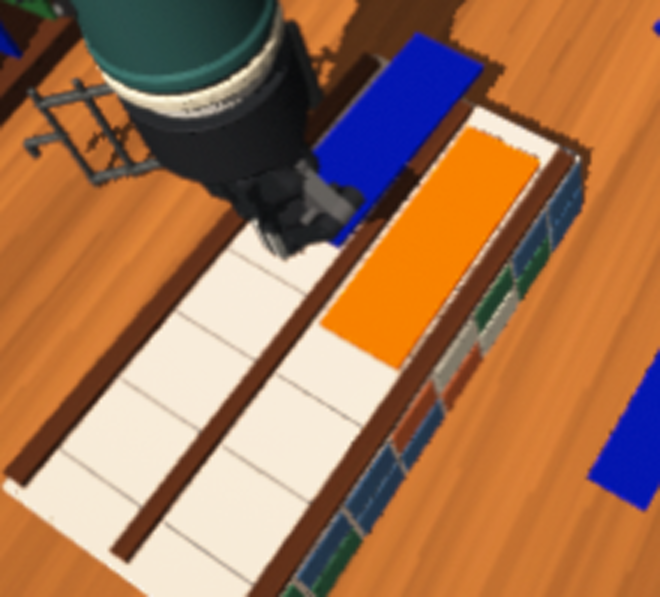

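```bash
python3 - <<'E'
from bench import get_image
from h import *
a=get_image("scene");b=get_image("side")
O=np.array([539,14.5]);
for th in (-.105,):
  X=np.array([np.cos(th),np.sin(th)]);Y=np.array([-X[1],X[0]])
  for P in (onz(a,crop([(97,376),(104,450),(395,442)],245,120,4),66),onz(b,crop([(418,33),(487,68)],50,185,3),66)):
    for p in P: print(p.round(1),((p[:2]-O)@X).round(1),((p[:2]-O)@Y).round(1))
E
```

```text
[547.5 -10.9  66. ] 11.2 -24.4
[599.3 -16.8  66. ] 63.2 -24.8
[611.1 121.8  66. ] 60.5 114.3
[595.2 -15.1  66. ] 59.0 -23.5
[543.5  -9.2  66. ] 7.0 -23.1
```

Call:
{"fn": "play_rows", "kwargs": {"gripper": [0,0,0,0,0], "delta_pos": [[-0.2,0,0],[-0.2,0,0],[-0.2,0,0],[-0.1,0,0],[0,0,0]], "roll": [0,0,0,0,0]}}

```text
clock: 8.6
tool_pos: [586.8, 117.3, 62.4]
eef_rot: [3.128, -0.006, 1.465]
contact_force: [0.7, 0.4, -0.7]
width: -0.1
```

Call:
{"fn": "play_rows", "kwargs": {"gripper": [0,0,0,0,0,0,0,0], "delta_pos": [[0.3,0,0],[0.2,0,-0.1],[0,0,-0.8],[0,0,-1],[0,0,-1],[0,0,-1],[0,0,-0.5],[0,0,0]], "roll": [0,0,0,0,0,0,0,0]}}

```text
clock: 9.4
tool_pos: [585.3, 136.0, 198.0]
eef_rot: [3.133, -0.004, 1.468]
contact_force: [-0.4, -0.7, 0.2]
width: 0.0
```

```bash
python3 - <<'E'
from bench import state,get_image
import cv2
for n,(x0,y0,w,h,s) in dict(scene=(245,120,200,150,4),side=(50,150,220,199,3)).items():
    i=get_image(n)["color"][:,:,::-1]; cv2.imwrite(f"pics/{n}4.png",cv2.resize(i[y0:y0+h,x0:x0+w],None,fx=s,fy=s,interpolation=2))
s=state();print(s["tool_pos"],s["eef_rot"],s["contact_force"],s["clock"])
E
```

```text
[583.73162797 135.50636502 195.03327374] [ 3.13714687e+00 -2.81177356e-03  1.46765523e+00] [-0.20348609  0.25715646 -0.5478999 ] 9.5
```

View pics/scene4.png

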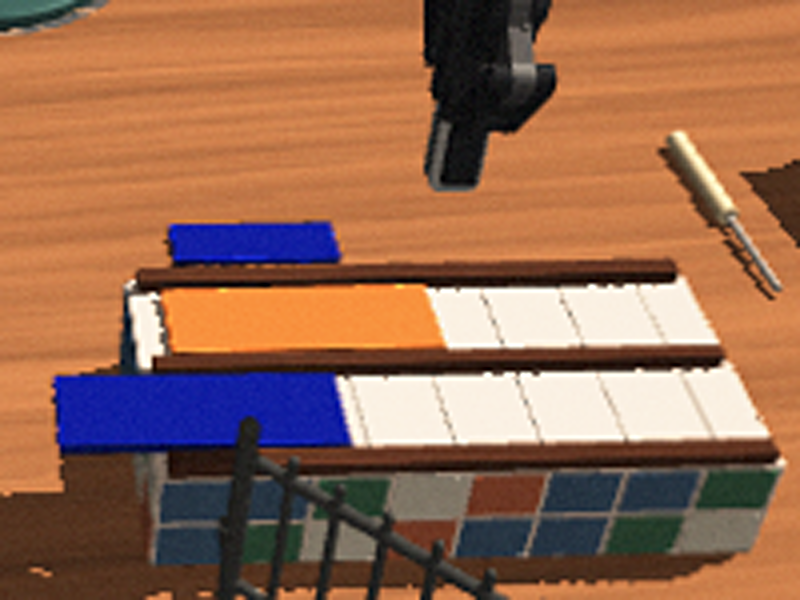

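View pics/side4.png

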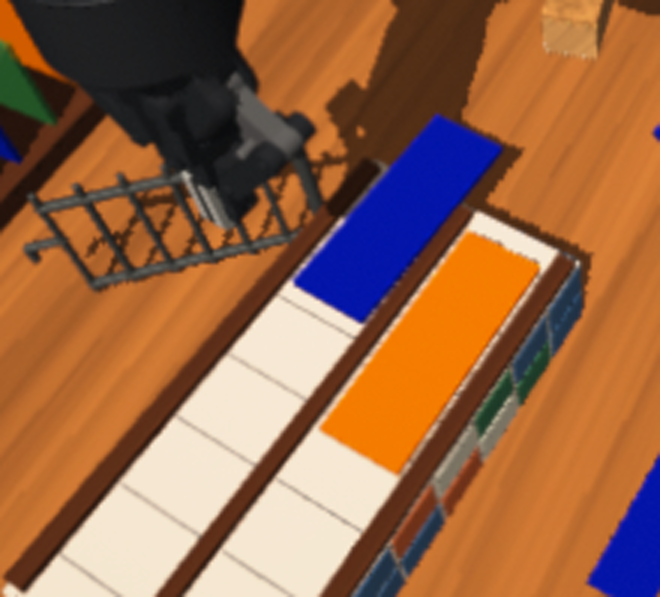

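```bash
python3 - <<'E'
from bench import get_image
from h import *
a=get_image("scene");b=get_image("side")
O=np.array([539,14.5]);
th=-.105
X=np.array([np.cos(th),np.sin(th)]);Y=np.array([-X[1],X[0]])
for P in (onz(a,crop([(55,376),(62,447),(352,446),(336,376)],245,120,4),66),onz(b,crop([(438,113),(503,149),(363,323),(292,283)],50,150,3),66)):
    for p in P: print(p.round(1),((p[:2]-O)@X).round(1),((p[:2]-O)@Y).round(1))
    print(P.mean(0))
E
```

```text
[545.  -31.6  66. ] 10.8 -45.2
[594.8 -36.2  66. ] 60.8 -44.6
[611.2 100.6  66. ] 62.8 93.2
[562.1 107.   66. ] 13.3 94.4
[578.28613213  34.9647604   66.        ]
[593.7 -37.5  66. ] 59.9 -45.9
[543.1 -29.2  66. ] 8.7 -43.1
[557.9 108.7  66. ] 8.9 95.7
[608.  103.7  66. ] 59.3 96.0
[575.68070516  36.44860235  66.        ]
```

Call:
{"fn": "play_rows", "kwargs": {"gripper": [85,85,85,85,85,85,85,85], "delta_pos": [[-0.8,0.02,0],[-0.8,0.02,0],[-0.8,0.02,0],[-0.8,0.02,0],[-0.8,0.02,0],[-0.7,0,0],[0,0,0],[0,0,0]], "roll": [0.05,0,0,0,0,0,0,0]}}

```text
clock: 10.4
tool_pos: [559.9, -10.0, 174.7]
eef_rot: [-3.113, 0.001, 1.464]
contact_force: [-0.3, -0.2, -0.4]
width: 85.0
```

Call:
{"fn": "play_rows", "kwargs": {"gripper": [85,85,85], "delta_pos": [[0,0.4,0.3],[0,0,0],[0,0,0]], "roll": [0,0,0]}}

```text
clock: 10.7
tool_pos: [570.0, -9.3, 162.5]
eef_rot: [-3.108, 0.001, 1.465]
contact_force: [-0.0, 0.6, -0.3]
width: 84.6
```

```bash
python3 - <<'E'
from bench import state,get_image
import cv2
i=get_image("wrist"); cv2.imwrite("pics/w5.png",i["color"][:,:,::-1])
s=state();print(s["tool_pos"],s["eef_rot"],s["contact_force"],s["clock"])
E
```

```text
[569.82863902  -9.21183951 162.30639634] [-3.10777273e+00  6.74280605e-04  1.46494483e+00] [ 0.48968892  0.27867282 -0.76359678] 10.75
```

View pics/w5.png

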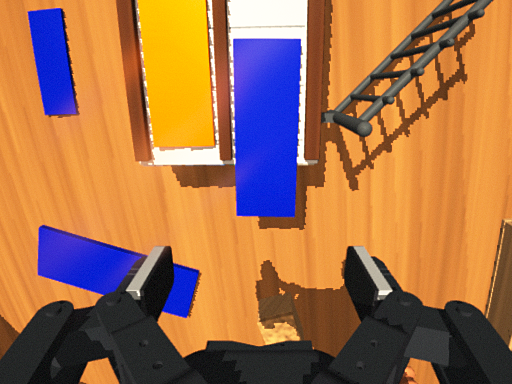

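Call:
{"fn": "play_rows", "kwargs": {"gripper": [85,85,85,85,85,85,85], "delta_pos": [[-0.1,0.2,0.3],[0,0,0.6],[0,0,0.6],[0,0,0.6],[0,0,0.5],[0,0,0],[0,0,0]], "roll": [0,0,0,0,0,0,0]}}

```text
clock: 11.45
tool_pos: [574.9, -11.5, 81.6]
eef_rot: [-3.112, 0.001, 1.468]
contact_force: [-0.1, -0.0, -0.2]
width: 85.1
```

Call:
{"fn": "play_rows", "kwargs": {"gripper": [85,85,85,85,85,85], "delta_pos": [[0,-0.05,0.4],[0,0,0.4],[0,0,0.3],[0,0,0.15],[0,0,0],[0,0,0]], "roll": [0.1,0,0,0,0,0]}}

```text
clock: 12.05
tool_pos: [573.7, -11.4, 42.8]
eef_rot: [-3.115, 0.001, 1.459]
contact_force: [-0.2, 0.9, 0.1]
width: 84.7
```

```bash
python3 - <<'E'
from bench import state,get_image
import cv2
for n,(x0,y0,w,h,s) in dict(scene=(220,120,200,150,4),side=(130,100,180,170,3)).items():
    i=get_image(n)["color"][:,:,::-1]; cv2.imwrite(f"pics/{n}6.png",cv2.resize(i[y0:y0+h,x0:x0+w],None,fx=s,fy=s,interpolation=2))
i=get_image("wrist"); cv2.imwrite("pics/w6.png",i["color"][:,:,::-1])
s=state();print(s["tool_pos"],s["eef_rot"],s["contact_force"],s["clock"])
E
```

```text
[574.05490001 -11.38550652  43.27612587] [-3.11597554e+00  6.61030989e-04  1.45934981e+00] [-0.4438687  -0.11532506 -0.27178261] 12.2
```

View pics/scene6.png

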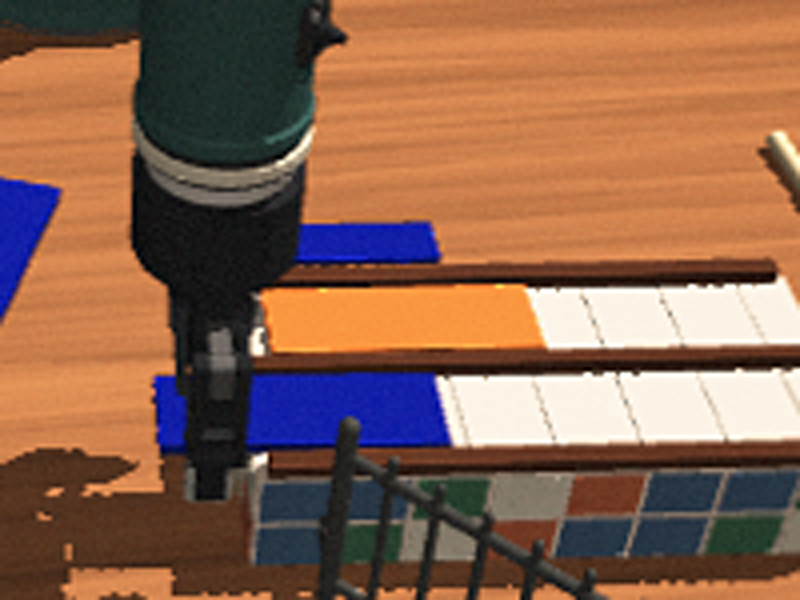

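View pics/side6.png

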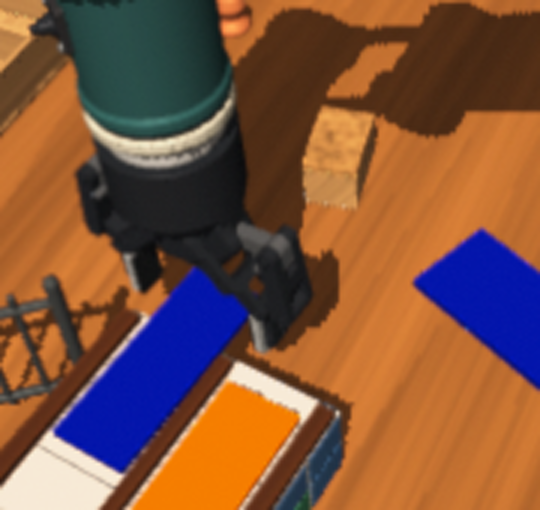

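View pics/w6.png

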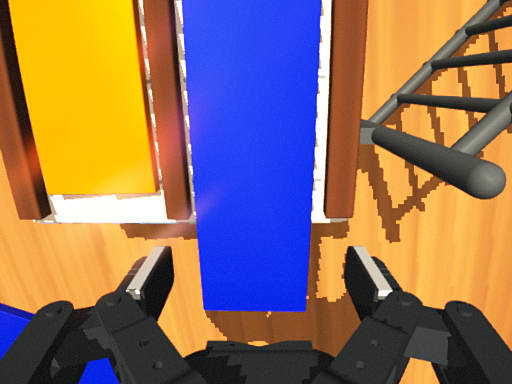

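Call:
{"fn": "play_rows", "kwargs": {"gripper": [85,75,65,58,52,45,40,40,40,40], "delta_pos": [[0,-0.07,0.06],[0,0,0],[0,0,0],[0,0,0],[0,0,0],[0,0,0],[0,0,0],[0,0,0],[0,0,0],[0,0,0]], "roll": [0,0,0,0,0,0,0,0,0,0]}}

```text
clock: 13.2
tool_pos: [572.6, -11.2, 43.2]
eef_rot: [-3.118, 0.001, 1.46]
contact_force: [-1.1, -0.2, 1.4]
width: 48.3
```

```bash
python3 - <<'E'
from bench import state,get_image
import cv2
i=get_image("wrist"); cv2.imwrite("pics/w7.png",i["color"][:,:,::-1])
s=state();print(s["tool_pos"],s["eef_rot"],s["contact_force"],s["moment"],s["width"],s["clock"])
E
```

```text
[572.62095707 -11.20275005  43.19291238] [-3.11805492e+00  5.81645868e-04  1.45946484e+00] [-0.98791947 -0.27681444  0.35581018] [0.01211326 0.13518251 0.01138297] 48.62548683445211 13.25
```

View pics/w7.png

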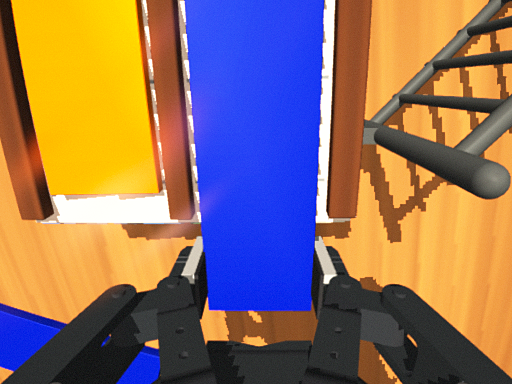

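Call:
{"fn": "play_rows", "kwargs": {"gripper": [40,40,40,40,40,40,40,40,40,40], "delta_pos": [[0,0,-0.15],[0,0,-0.25],[0,0,-0.35],[0,0,-0.4],[0,0,-0.4],[0,0,-0.4],[0,0,-0.4],[0,0,-0.3],[0,0,0],[0,0,0]], "roll": [0,0,0,0,0,0,0,0,0,0]}}

```text
clock: 14.25
tool_pos: [575.5, -11.5, 131.3]
eef_rot: [-3.121, 0.001, 1.46]
contact_force: [0.1, 0.4, -0.7]
width: 48.5
```

```bash
python3 - <<'E'
from bench import state,get_image
import cv2
for n in ("scene","side"):
    i=get_image(n); cv2.imwrite(f"pics/{n}8.png",i["color"][:,:,::-1])
s=state();print(s["tool_pos"],s["eef_rot"],s["contact_force"],s["moment"],s["width"],s["clock"])
E
```

```text
[575.36880882 -11.46483887 130.77820194] [-3.12072729e+00  6.80236724e-04  1.45953304e+00] [ 0.1472808  -0.31983658 -2.08797572] [-0.01158068  0.00732621  0.04213721] 48.49490224344446 14.35
```

View pics/scene8.png

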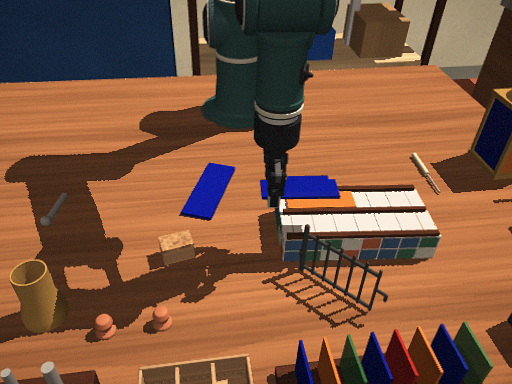

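View pics/side8.png

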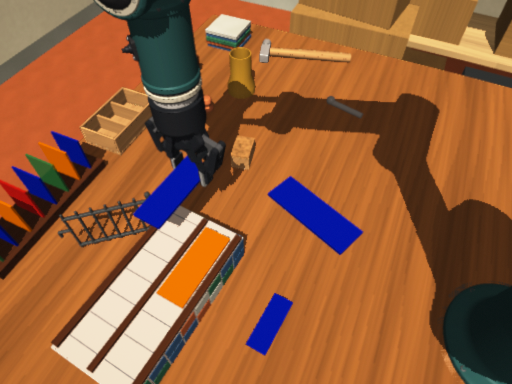

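Call:
{"fn": "play_rows", "kwargs": {"gripper": [40,40,40,40,40,40,40,40,40,40,40,40,40,40,40], "delta_pos": [[-0.25,0.04,-0.1],[-0.45,0.08,-0.1],[-0.5,0.08,-0.1],[-0.5,0.08,-0.05],[-0.5,0.08,-0.05],[-0.5,0.08,-0.05],[-0.5,0.08,-0.05],[-0.5,0.08,-0.05],[-0.5,0.08,-0.05],[-0.5,0.08,-0.05],[-0.5,0.08,-0.05],[-0.5,0.08,-0.05],[-0.5,0.08,0],[-0.3,0.05,0],[-0.1,0,0]], "roll": [0,0,0,0,0,0,0,0,0,0,0,0,0,0,0]}}

```text
clock: 15.85
tool_pos: [584.1, -232.2, 152.0]
eef_rot: [-3.117, 0.002, 1.457]
contact_force: [-0.2, -0.0, -0.5]
width: 48.6
```

Now the turn toward the stand's yaw.

Call:
{"fn": "play_rows", "kwargs": {"gripper": [40,40,40,40,40,40,40,40,40], "delta_pos": [[0,0,0],[0,0,0],[0,0,0],[0,0,0],[0,0,0],[0,0,0],[0,0,0],[0,0,0],[0,0,0]], "roll": [-0.3,-0.5,-0.6,-0.6,-0.6,-0.6,-0.5,0,0]}}

```text
clock: 16.75
tool_pos: [583.4, -226.6, 150.6]
eef_rot: [-3.115, -0.011, 1.777]
contact_force: [1.0, -0.2, -2.1]
width: 48.4
```

```bash
python3 - <<'E'
from bench import state,get_image
import cv2
for n,(x0,y0,w,h,s) in dict(scene=(120,150,200,150,4),side=(150,60,200,170,3)).items():
    i=get_image(n)["color"][:,:,::-1]; cv2.imwrite(f"pics/{n}9.png",cv2.resize(i[y0:y0+h,x0:x0+w],None,fx=s,fy=s,interpolation=2))
i=get_image("wrist"); cv2.imwrite("pics/w9.png",i["color"][:,:,::-1])
s=state();print(s["tool_pos"],s["eef_rot"],s["contact_force"],s["width"],s["clock"])
E
```

```text
[ 583.42689887 -226.96042225  150.60674123] [-3.11540258 -0.01065431  1.77686454] [-0.21595943  0.44973552 -1.18922777] 48.365150924626434 16.9
```

View pics/scene9.png

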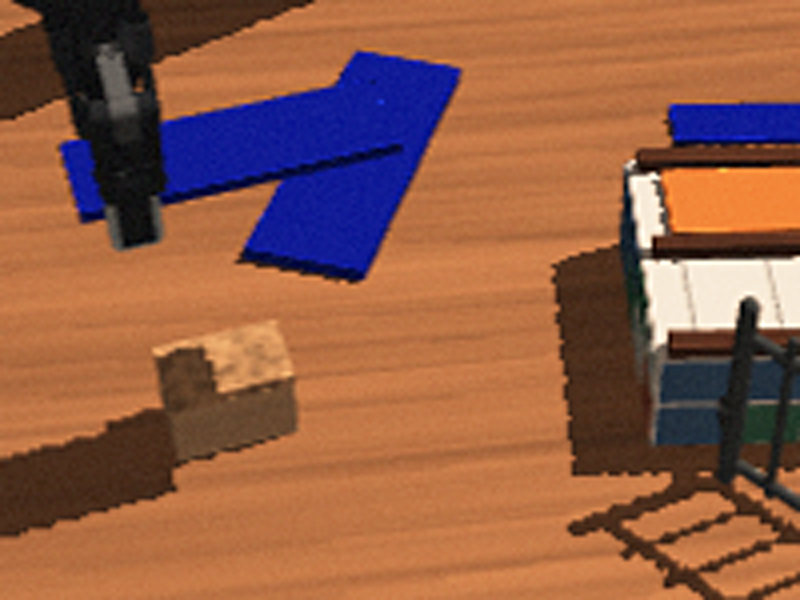

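View pics/side9.png

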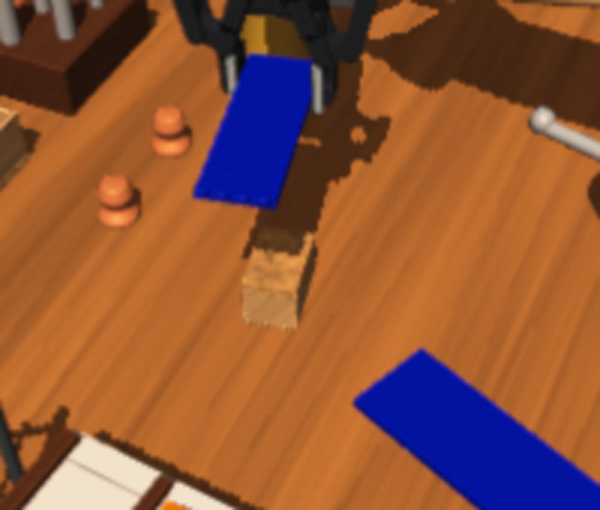

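View pics/w9.png

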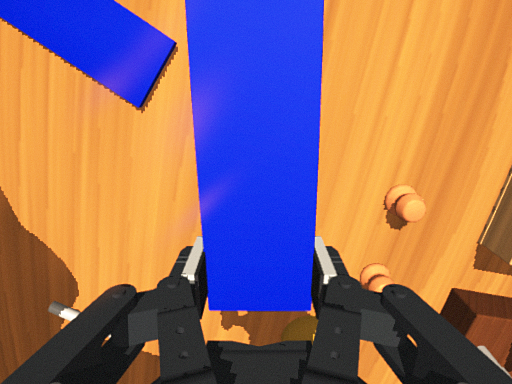

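```bash
cat >> h.py <<'E'
E=lambda e:R.from_euler('xyz',e).as_matrix()
def pane(tp,rot,g_tp=(572.62,-11.2,43.19),g_rot=(-3.118,.0006,1.4595),pc=(577.1,35.7,63),pyaw=-.1113):
    Rg=E(g_rot); Rp=Rg.T@E((0,0,pyaw)); o=Rg.T@(np.array(pc)-np.array(g_tp)); o[1]*=1
    Rt=E(rot); return np.array(tp)+Rt@o, Rt@Rp
def corners(c,Rr): return np.array([c+Rr@np.array([x,y,3]) for x,y in((-25,-70),(25,-70),(25,70),(-25,70))])
E
python3 - <<'E'
from bench import get_image,state
from h import *
np.set_printoptions(precision=2,suppress=True)
s=state();c,Rr=pane(s["tool_pos"],s["eef_rot"]);print(c,R.from_matrix(Rr).as_euler('xyz'))
for n,(x0,y0,w,h,k) in dict(scene=(120,150,200,150,4),side=(150,60,200,170,3)).items():
    im=get_image(n); p=proj(im,corners(c,Rr)); q=((p-[x0,y0]+.5)*k-.5); print(n,q.round(0).tolist())
E
```

```text
[ 573.14 -181.22  170.95] [0.01 0.   0.21]
scene [[59.0, 143.0], [78.0, 214.0], [404.0, 143.0], [371.0, 78.0]]
side [[324.0, 62.0], [250.0, 52.0], [191.0, 189.0], [273.0, 201.0]]
```

```bash
python3 - <<'E'
from bench import get_image,state
from h import *
s=state();c,Rr=pane(s["tool_pos"],s["eef_rot"])
ims=[]
for n,(x0,y0,w,h,k) in dict(scene=(130,150,110,65,7),side=(205,70,60,65,9)).items():
    im=get_image(n); I=cv2.resize(im["color"][y0:y0+h,x0:x0+w,::-1],None,fx=k,fy=k,interpolation=2)
    for dz,col in((3,(255,255,255)),(-3,(0,255,255))):
        P=np.array([c+Rr@np.array([x,y,dz]) for x,y in((-25,-70),(25,-70),(25,70),(-25,70))])
        q=((proj(im,P)-[x0,y0]+.5)*k-.5).astype(np.int32); cv2.polylines(I,[q],True,col,1)
    cv2.imwrite(f"pics/z_{n}.png",I)
E
```

```text
(no output)
```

View pics/z_scene.png

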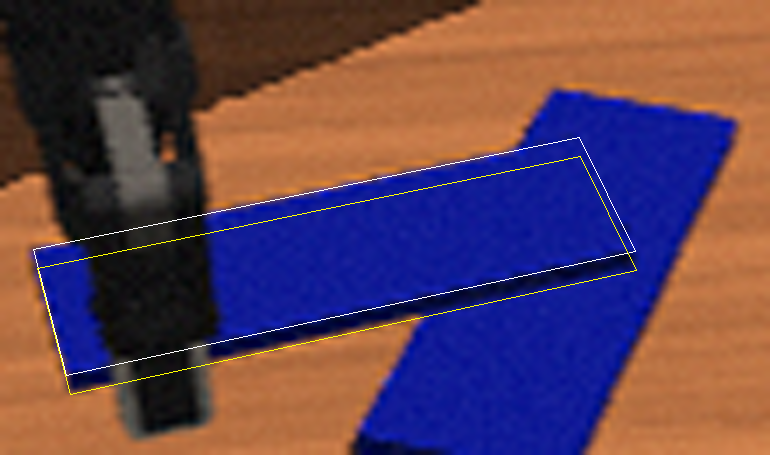

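View pics/z_side.png

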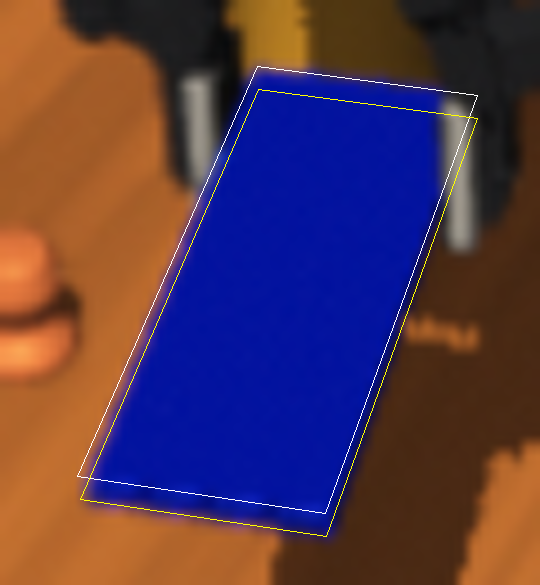

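Call:
{"fn": "play_rows", "kwargs": {"gripper": [40,40,40,40,40,40,40,40], "delta_pos": [[-0.25,-0.05,0.1],[-0.3,0,0.3],[0,0,0.5],[0,0,0.5],[0,0,0.5],[0,0,0.3],[0,0,0],[0,0,0]], "roll": [0.05,0,0,0,0,0,0,0]}}

```text
clock: 17.9
tool_pos: [581.3, -244.6, 75.5]
eef_rot: [-3.111, -0.013, 1.771]
contact_force: [0.3, -0.6, -0.8]
width: 48.3
```

```bash
cat > chk.py <<'E'
from bench import get_image,state
from h import *
import sys
np.set_printoptions(precision=2,suppress=True)
t=sys.argv[1]
s=state();c,Rr=pane(s["tool_pos"],s["eef_rot"]);e=R.from_matrix(Rr).as_euler('xyz')
Rt=E(s["eef_rot"])
print(s["clock"],s["tool_pos"],s["eef_rot"],s["contact_force"],s["width"]);print("pane",c,e,"to go tool",Rt.T@(np.array([572,-197,43])-c),"horizontal only",Rt.T@(np.array([572,-197,c[2]])-c))
for n,(x0,y0,w,h,k) in dict(scene=(125,170,130,110,6),side=(200,80,90,100,6)).items():
    im=get_image(n); I=cv2.resize(im["color"][y0:y0+h,x0:x0+w,::-1],None,fx=k,fy=k,interpolation=2)
    q=((proj(im,corners(c,Rr))-[x0,y0]+.5)*k-.5).astype(np.int32); cv2.polylines(I,[q],True,(255,255,255),1)
    cs,sn=np.cos(.2),np.sin(.2)
    P=np.array([[572+cs*x-sn*y,-197+sn*x+cs*y,40] for x,y in((-20,-30),(20,-30),(20,30),(-20,30))])
    q=((proj(im,P)-[x0,y0]+.5)*k-.5).astype(np.int32); cv2.polylines(I,[q],True,(0,255,0),1)
    cv2.imwrite(f"pics/{t}_{n}.png",I)
E
python3 chk.py a
```

```text
17.9 [ 581.33 -244.64   75.46] [-3.11 -0.01  1.77] [ 0.29 -0.63 -0.83] 48.29577881180106
pane [ 571.4  -198.88   95.93] [0.01 0.01 0.2 ] to go tool [ 1.01  2.57 52.9 ] horizontal only [ 1.72  0.96 -0.01]
```

View pics/a_scene.png

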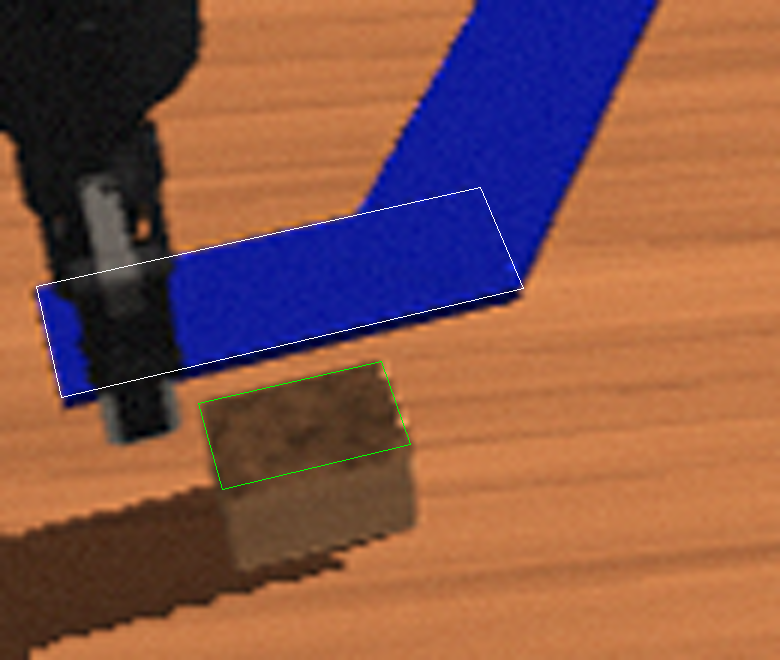

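View pics/a_side.png

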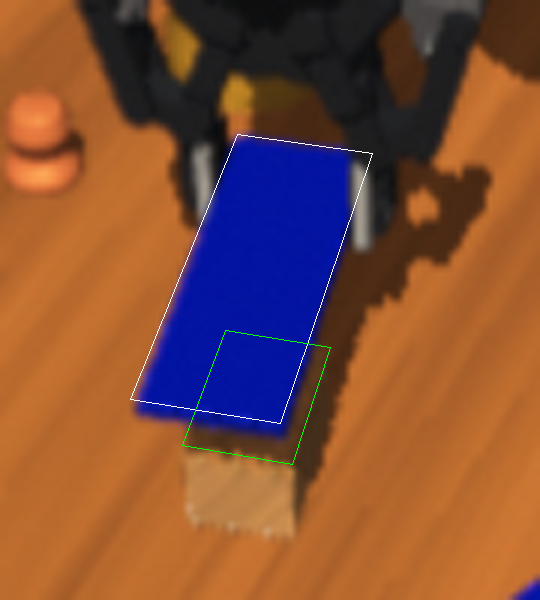

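Call:
{"fn": "play_rows", "kwargs": {"gripper": [40,40,40,40,40,40,40], "delta_pos": [[0.04,0.06,0.3],[0,0.03,0.4],[0,0,0.35],[0,0,0.2],[0,0,0.1],[0,0,0],[0,0,0]], "roll": [0,0,0,0,0,0,0]}}

```text
clock: 18.7
tool_pos: [584.4, -242.9, 33.6]
eef_rot: [-3.115, -0.011, 1.772]
contact_force: [-0.7, 0.3, -0.2]
width: 48.5
```

```bash
python3 chk.py b
```

```text
18.7 [ 584.38 -242.91   33.65] [-3.11 -0.01  1.77] [-0.66  0.3  -0.22] 48.46714001201357
pane [ 574.35 -197.12   54.01] [0.01 0.   0.2 ] to go tool [ 0.46 -1.98 11.07] horizontal only [ 0.58 -2.28  0.07]
```

View pics/b_scene.png

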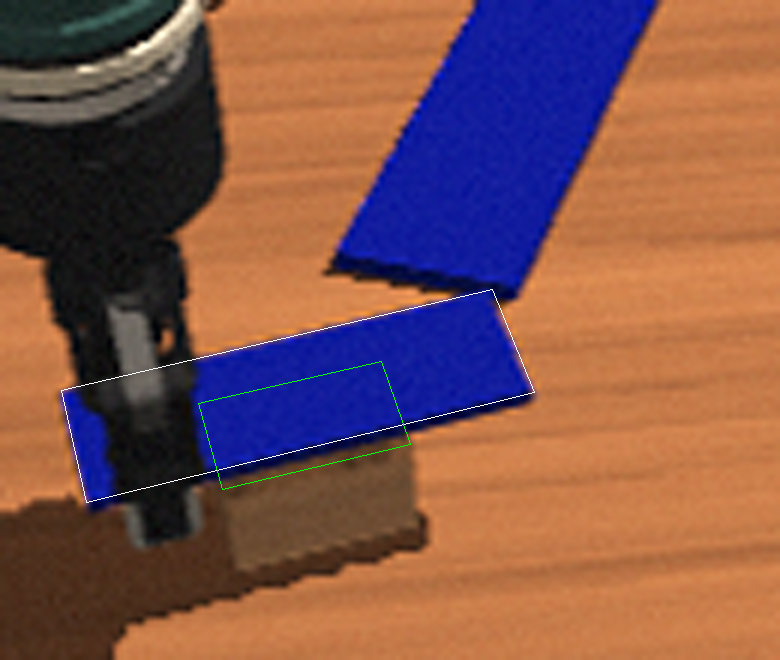

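View pics/b_side.png

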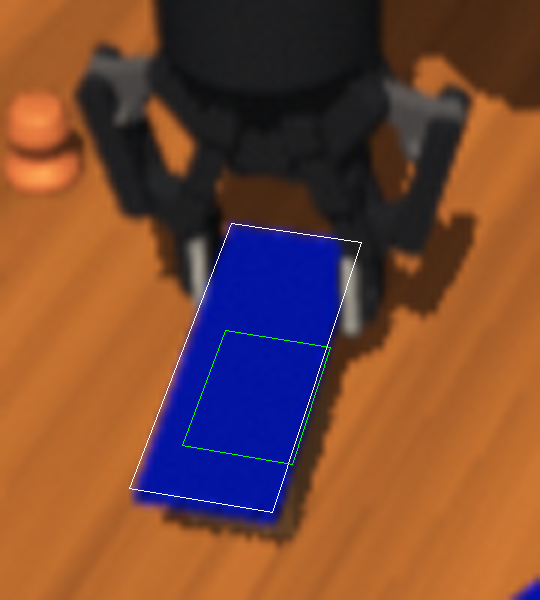

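Call:
{"fn": "play_rows", "kwargs": {"gripper": [40,40,40,40,40,40], "delta_pos": [[0,-0.07,0.08],[0,0,0.08],[0,0,0.06],[0,0,0.04],[0,0,0],[0,0,0]], "roll": [0,0,0,0,0,0]}}

```text
clock: 19.4
tool_pos: [582.9, -243.9, 26.9]
eef_rot: [-3.117, -0.009, 1.771]
contact_force: [1.0, 0.3, -1.9]
width: 48.6
```

```bash
python3 chk.py c
```

```text
19.4 [ 582.9  -243.94   26.91] [-3.12 -0.01  1.77] [ 1.01  0.34 -1.92] 48.647440455453975
pane [ 572.83 -198.12   47.19] [0.01 0.   0.2 ] to go tool [ 1.22 -0.48  4.22] horizontal only [ 1.26 -0.59  0.03]
```

View pics/c_scene.png

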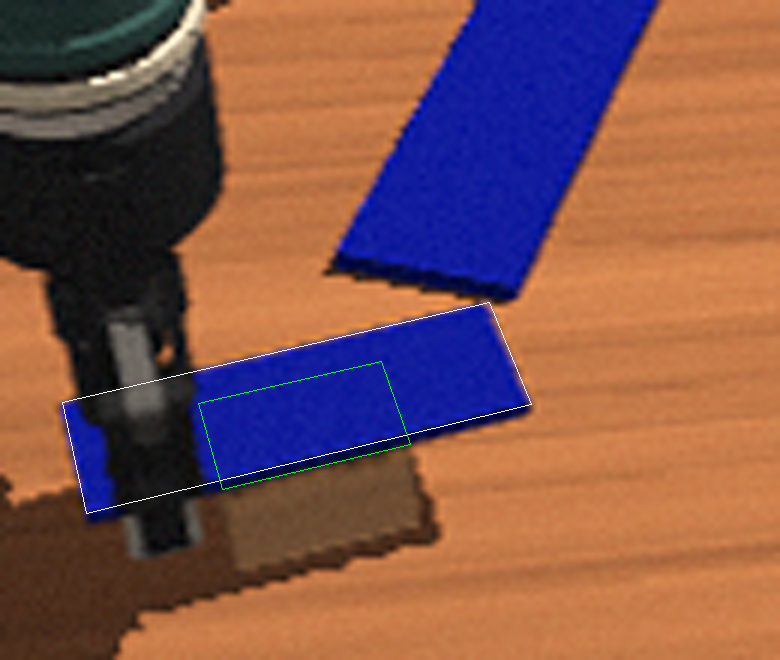

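Call:
{"fn": "play_rows", "kwargs": {"gripper": [40,40,40,40], "delta_pos": [[0.03,0,0.04],[0,0,0.04],[0,0,0.03],[0,0,0]], "roll": [0,0,0,0]}}

```text
clock: 19.9
tool_pos: [582.8, -242.9, 23.5]
eef_rot: [-3.117, -0.009, 1.772]
contact_force: [0.1, 0.0, -1.8]
width: 48.9
```

Call:
{"fn": "play_rows", "kwargs": {"gripper": [40,40], "delta_pos": [[0,0,0.03],[0,0,0]], "roll": [0,0]}}

```text
clock: 20.1
tool_pos: [583.0, -243.0, 23.2]
eef_rot: [-3.117, -0.009, 1.772]
contact_force: [0.2, -0.7, -0.7]
width: 48.5
```

```bash
python3 chk.py d
```

```text
20.1 [ 582.99 -243.02   23.17] [-3.12 -0.01  1.77] [ 0.2  -0.73 -0.7 ] 48.459387387680316
pane [ 572.9  -197.2    43.43] [0.01 0.   0.2 ] to go tool [ 0.37 -0.83  0.45] horizontal only [ 0.37 -0.84  0.02]
```

View pics/d_scene.png

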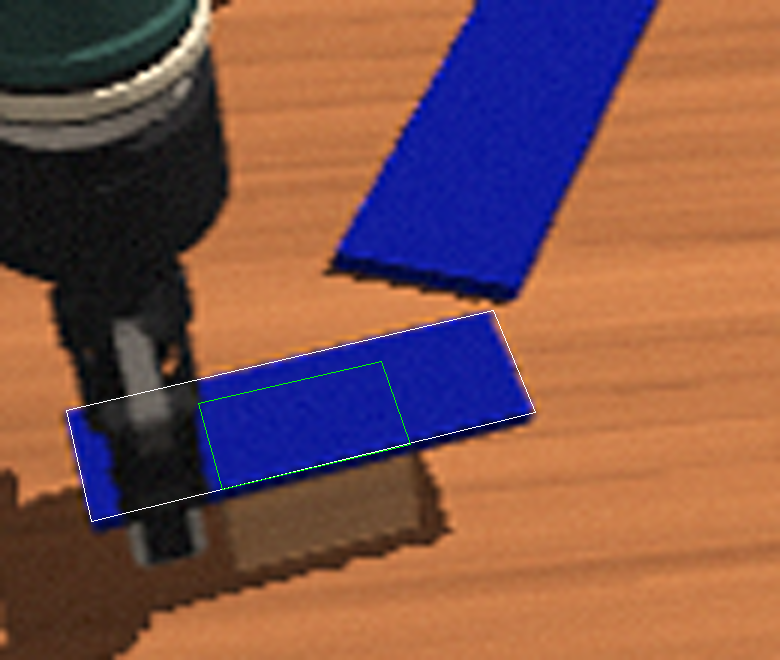

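View pics/d_side.png

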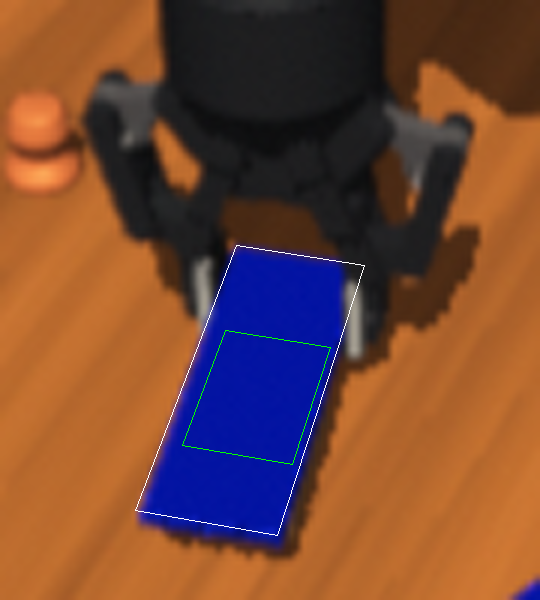

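Call:
{"fn": "play_rows", "kwargs": {"gripper": [40,40,40], "delta_pos": [[0,-0.03,0.03],[0,0,0.02],[0,0,0]], "roll": [0,0,0]}}

```text
clock: 20.5
tool_pos: [583.0, -243.1, 23.1]
eef_rot: [-3.119, -0.008, 1.771]
contact_force: [-0.8, 0.7, 1.2]
width: 48.7
```

Call:
{"fn": "play_rows", "kwargs": {"gripper": [40,40], "delta_pos": [[0,0,0.04],[0,0,0.02]], "roll": [0,0]}}

```text
clock: 20.7
tool_pos: [583.1, -243.2, 22.7]
eef_rot: [-3.119, -0.009, 1.772]
contact_force: [-1.5, 2.2, 6.7]
width: 48.3
```

Call:
{"fn": "play_rows", "kwargs": {"gripper": [50,52,54,57,62,68,74,78,78], "delta_pos": [[0,0,0],[0,0,0],[0,0,0],[0,0,0],[0,0,0],[0,0,0],[0,0,0],[0,0,0],[0,0,0]], "roll": [0,0,0,0,0,0,0,0,0]}}

```text
clock: 21.6
tool_pos: [582.7, -243.6, 21.0]
eef_rot: [-3.119, -0.008, 1.772]
contact_force: [-0.4, -0.5, 0.9]
width: 78.2
```

```bash
python3 chk.py e; python3 -c "
from bench import get_image;import cv2
cv2.imwrite('pics/w10.png',get_image('wrist')['color'][:,:,::-1])"
```

```text
21.6 [ 582.66 -243.55   21.02] [-3.12 -0.01  1.77] [-0.38 -0.51  0.91] 78.23445985492258
pane [ 572.55 -197.72   41.24] [ 0.01 -0.    0.2 ] to go tool [ 0.82 -0.43 -1.74] horizontal only [ 0.81 -0.39  0.02]
```

View pics/e_scene.png

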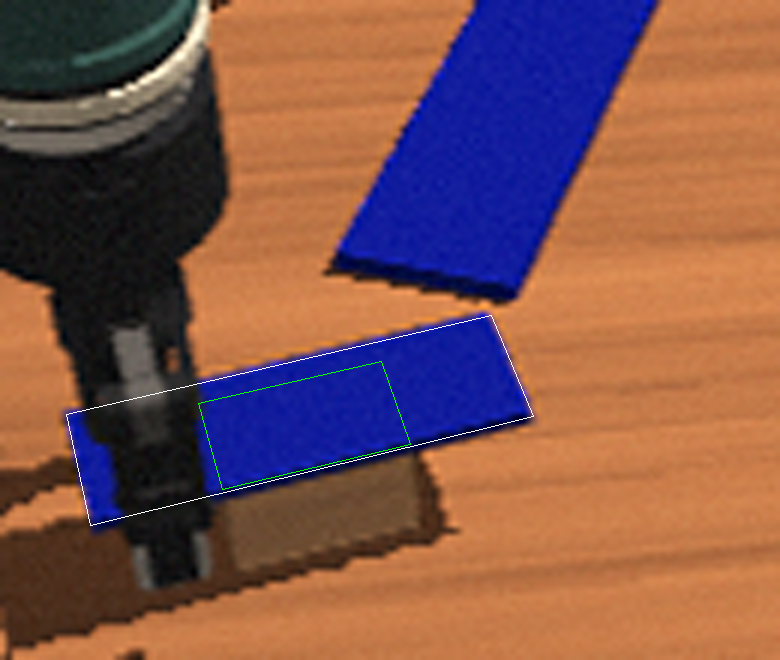

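View pics/w10.png

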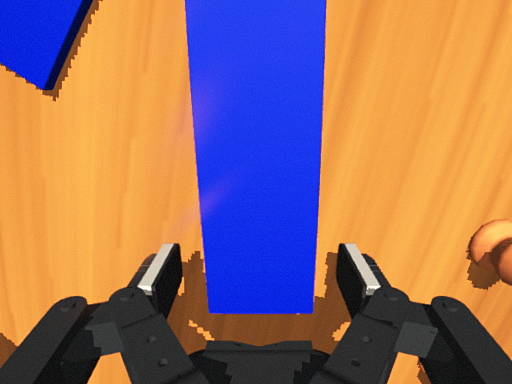

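Call:
{"fn": "play_rows", "kwargs": {"gripper": [85,85,85,85,85,85,85,85,85,85,85,85,85], "delta_pos": [[0,0,0],[0,0,-0.15],[0,0,-0.3],[0,0,-0.4],[0,0,-0.5],[0,0,-0.6],[0,0,-0.7],[0,0,-0.7],[-0.7,0,-0.4],[-0.8,0,0],[-0.8,0,0],[-0.5,0,0],[0,0,0]], "roll": [0,0,0,0,0,0,0,0,0,0,0,0,0]}}

```text
clock: 23.05
tool_pos: [606.9, -329.8, 155.0]
eef_rot: [-3.131, 0.002, 1.774]
contact_force: [-0.4, 0.2, -0.3]
width: 85.3
```

```bash
python3 chk.py f; python3 - <<'E'
from bench import get_image;import cv2
cv2.imwrite('pics/g_scene.png',get_image('scene')['color'][:,:,::-1])
cv2.imwrite('pics/g_side.png',get_image('side')['color'][:,:,::-1])
E
```

```text
23.05 [ 606.9  -329.82  154.98] [-3.13  0.    1.77] [-0.35  0.17 -0.28] 85.33312506264416
pane [ 596.42 -283.87  174.74] [-0.   -0.01  0.2 ] to go tool [ 90.2   -4.99 131.66] horizontal only [90.01 -6.43 -0.07]
```

View pics/f_scene.png

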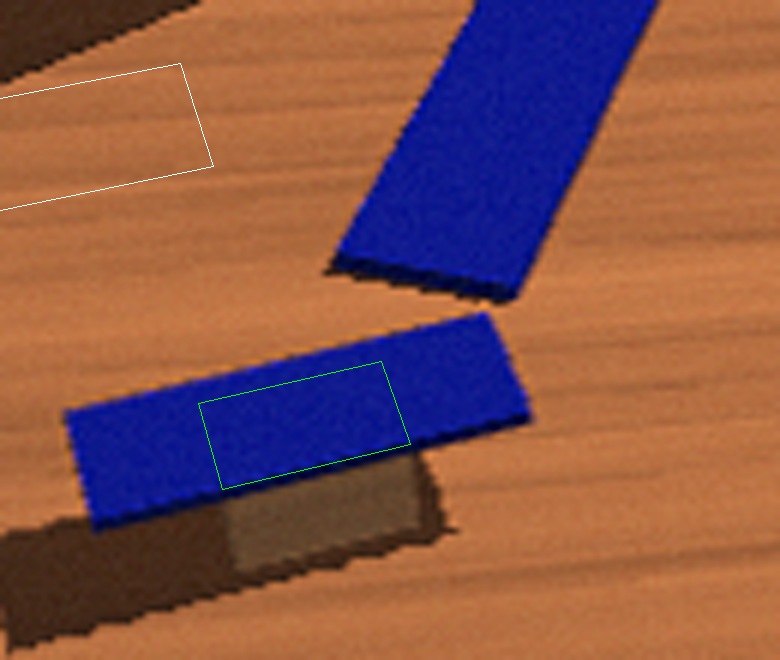

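View pics/f_side.png

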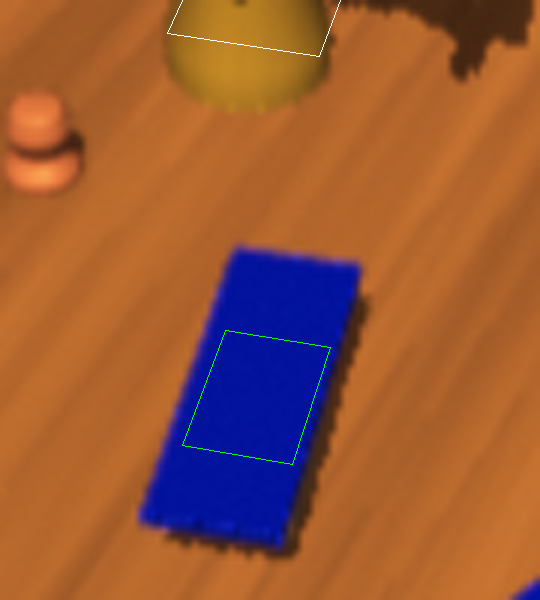

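View pics/g_scene.png

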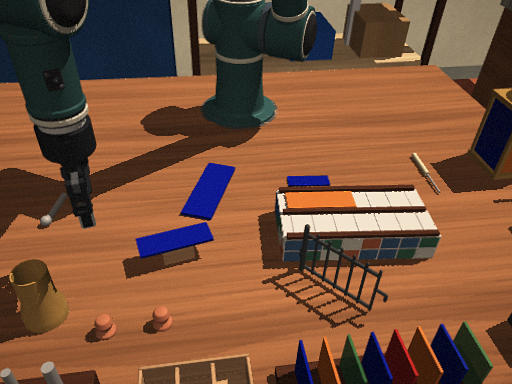

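```bash
python3 - <<'E'
from bench import get_image
from h import *
a=get_image("scene");b=get_image("side")
for P in (onz(a,crop([(65,411),(92,523),(531,413),(489,314)],125,170,6),46),onz(b,crop([(237,247),(361,264),(288,534),(142,512)],200,80,6),46)):
    d=(P[2]-P[1]+P[3]-P[0]) if P is not None else 0
    print(P.round(1).tolist(),P.mean(0).round(1),np.arctan2(-(d[0]),d[1]))
E
```

```text
[[562.6, -271.3, 46.0], [612.1, -260.6, 46.0], [582.3, -124.9, 46.0], [534.6, -135.1, 46.0]] [ 572.9 -198.    46. ] 0.20934760385274556
[[610.5, -259.8, 46.0], [563.8, -270.5, 46.0], [531.8, -136.4, 46.0], [581.6, -124.9, 46.0]] [ 571.9 -197.9   46. ] 0.22315706483517952
```

The pane's measured centre is (572.4,-198) against the stand's (572,-197), and its yaw of about 0.21 matches the stand's 0.20. It lies flat, and the amber pane hasn't moved. Handing in.

```bash
python3 -c "
from bench import hand_in
print(hand_in())"
```

```text
the job is handed in; nothing more can be done
None
```

The cobalt pane is on the cork-topped stand, released, and the job was handed in at about 23 s of the 48 s allowed. No verdict came back.

- **Sliding:** I pushed the cobalt pane along its lane by its rear end face until about 45 mm of its 140 mm (0.32) stuck out over the open end.
- **Lifting and placing:** I gripped that end across its width, lifted it clear, turned it to the stand's direction and lowered it. Contact force was about 7 N when I let go, and I then backed the gripper off.

**Last checks:**

| | Measured | Target |
|---|---|---|
| Pane centre (x, y), scene camera | (572.9, -198.0) mm | (572, -197) mm |
| Pane centre (x, y), side camera | (571.9, -197.9) mm | (572, -197) mm |
| Pane direction | 0.21–0.22 rad | about 0.20 rad |

- **After release:** The pane looked flat and still in both views. The amber pane was where it started and the robot touched nothing.
- **Disagreements:** The two cameras differed by about 1 mm and 0.014 rad. The tool kept a slight tilt of about 0.02–0.03 rad, with no visible effect on the pane.

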